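# Set the depth stop on the valve body

## Task

Set the depth stop of the bench stand on the aluminium valve body: lower the stop gently until its foot rests on the flat cap of the spindle on top of the valve body and stays touching it, never pressing with more than 15 N and not shifting the valve body. Then lock the stop there by swinging the clamp lever fully home, clockwise seen from above, and let go, leaving the things lying around undisturbed.

Things in the scene. Friction and masses are not known exactly. Their poses are not given: they have to be found in the camera images.
- stand: fixed bench stand: steel base plate 240 x 190 x 15, grey post 45 x 60 near its -x edge (to 120 high) and a grey arm 44 wide, 120 to 150 high, running in +x to the guide of the stop. Origin: centre of the plate's underside; x from the post towards the stop, y left, z up. The stop's bar runs vertically at x 30, y 0
- stop (a joint): height of the stop, m: 0 fully raised, grows as it is lowered, most 0.06; its foot is 115 above the table at 0. It weighs about 0.3 kg and slides with a steady friction of about 6 N, so with the clamp open it stays where it is left; once the clamp is home it is held about twice as hard
- stop_head (a point): centre of the stop's head, an upright round black knob 30 in diameter, 30 high, on top of the upright square steel bar (14 x 14); grasp it here. Axes as the stand's
- stop_foot (a point): centre of the flat underside of the stop's foot, a disc 26 in diameter at the lower end of the bar, 147 straight below the centre of the head
- part_top (a point): centre of the flat top of the valve body's block: loose, plain aluminium, 70 x 56 x 40 high, two short brass ports 20 in diameter on its +x side, about 0.5 kg, standing on the base plate under the stop. From this point rises the stiff steel spindle with its flat round cap, 24 in diameter; the cap's top is 6 to 20 above this point, different each time and not measured: find it by touch. x along the 70
- clamp (a joint): angle of the clamp lever, rad: about 0 to 0.4 is open (lever sticking out towards the stand's -y), 1.57 is its end stop, fully home (lever lying along the arm, towards the stand's -x). Grows clockwise seen from above. It turns with about 2 N at the grip, a little more from 0.8 on as its cam presses a brass shoe on the bar; it stays where it is left
- clamp_grip (a point): point on the axis of the clamp lever's grip, an upright black round pin 16 in diameter, rising 44 from the lever to its top 202 above the table; this point is 17 below its top, 75 from the lever's pivot
- clamp_pivot (a point): point on the upright axis about which the clamp lever turns, at the height of clamp_grip; fixed on the stand at x 30, y -21. Axes as the stand's
- fitting: bystander: small brass fitting 22 in diameter, 26 high, on the base plate; origin at its underside
- plug: bystander: small dark steel plug 18 in diameter, 20 high, on the base plate; origin at its underside
- tape: bystander: roll of paper tape 100 in diameter, 45 high, on the table; origin at its underside
- driver: bystander: screwdriver with a black handle lying on the table
- spanner: bystander: steel spanner lying on the table
- thinner: bystander: can 60 in diameter, 150 high, on the table; origin at its underside
- grease: bystander: jar 64 in diameter, 70 high, on the table; origin at its underside

How it is judged:
By the outcome, as a careful person would: the job done as asked, in the order asked, and still so for the second after the job is handed in, with the robot touching nothing.
It also fails if it takes over 72 s, if anything falls off the work surface, if the arm or the gripper's body presses on something with over 40 N, if the wrist force passes 120 N, or if a joint passes its speed limit or range.

## Robot

A 6-joint arm with a two-finger parallel gripper is mounted at the origin on the work surface. World frame = base frame: x ahead of the robot, y to its left, z up, the work surface at z = 0. Lengths are in m, angles in rad, forces in N, time in s.
With the tool pointing down it reaches from about 0.375 to 0.975 m from the base axis. Payload 3.8 kg.
Tool frame: the origin (TCP) lies on the centre line of the jaws, within the pads' length; the fingertips stand 11 mm ahead of it and the grasp point (between the pads) lies 8 mm behind it; y points along the fingers, z is the direction in which the jaws open and shut, and the axes are right-handed (so a half turn about y gives the same grasp; the last joint's range is limited). The gripper opens to 88 mm and grips with 3 to 60 N. Pads are 18 mm wide; open, the fingers measure 123 mm over their backs; the gripper's body (75 mm by 187 mm) begins 45 mm behind the grasp point.
Start: joints at [-0.037, 0.264, 1.604, -0, 1.274, -0.037], TCP at [0.675, -0, 0.215] pointing down, gripper open.
Joint ranges: [-2.63, 2.63], [-0.94, 2.18], [0.31, 2.57], [-1.31, 4.45], [0, 2.66], [-2.55, 2.55]. Speed limits (rad/s): [2.57, 2.57, 3.14, 3.14, 3.14, 3.14].

## Interface

Orientations are given as a rotation vector (axis times angle).
In Python, from station import monitor, vision, bot gives the robot as it stands.
- The arm moves only by the shell command python3 -m creep 'ROWS' [OPENING] [FORCE]. ROWS is JSON, a list of rows, each a list of 6 numbers: the shift along the tool's x, y, z in m, then the turn, a rotation vector about the tool's x, y, z in degrees. In form: [[x, y, z, wx, wy, wz], ...]. A call has 1 to 20 rows; each row shifts and turns the commanded pose from where the row before left it, along the tool's axes as they then stand; what a row does not reach is not made up. A row lasts 1/8 s, in which the tool goes at most 62.5 mm and 10.7 degrees, less where a joint would pass 70% of its speed; a pose out of reach is approached as far as the arm can. A call is refused whole if a number of a shift passes 0.0625 or a number of a turn 10.7, either way. A call with a gripper value outside its range is refused whole. OPENING is the opening, from 0 (shut) to 1 (fully open), set as the call begins (- or left out, the last holds). The fingers move at their own pace and stop on an object; FORCE is the grip in N (left out, the last holds). Time passes only in rows, so rows that do not move let the fingers close. It gives the time, the measured TCP pose, the force and the opening at its end, in the units of the state.
- monitor.state(): the state, without advancing time (a new reading comes with each control period).
- vision.camera(name): name is "scene" or "side" or "wrist"; returns the picture (400x640x3 uint8, blue, green, red); there is no depth.
- vision.camera_info(name): a dict with "intrinsics" (3x3 intrinsics, pixels), "k1" (the pictures are not rectified: a ray, as slopes to the right and down, at radius r is drawn at 1 + k1 r^2 times it, then the intrinsics apply), "world_to_cam" (4x4, takes a point from world to camera coordinates); the wrist camera has in their place "tool_from_camera" (4x4, takes a point from camera to tool coordinates, whose origin is the TCP and whose axes are the tool frame's). Camera axes: x right, y down, z forward; pixel columns grow to the right and rows downward; lengths in m; the calibration is good to about 2 mm. A picture is of the moment at which its call begins: read the wrist's pose just before it. camera_info takes no time and is no camera call.
- bot.sign_off(): hands the job in, once; it reports no verdict.
The state is a dict: "clock": time; "joint_pos": joint angles; "joint_vel": joint speeds; "joint_efforts": joint torques, N m; "eef_pos": TCP position; "ee_rot": TCP orientation; "wrist_force": force on the tool from outside, world axes, zero at the start; "ft_torque": the same for the moment, N m; "width": finger opening in m.
Only numpy, scipy, OpenCV 4.12 (cv2) and the standard library are available. Lean on these libraries where they do the work, as an engineer would, in place of code of your own. Each camera call takes 0.05 s, during which the arm holds its last target.

## Working session

There is one attempt and no reset: what is moved stays moved. The work goes in short steps, Python scripts to look and compute and a shell command to move; the robot and the scene stay as the last step left them, time stands still between calls to the robot, and variables do not carry over. Pictures are saved under pics/ and viewed, and the job is handed in when it is done.

```bash
ls; mkdir -p pics; python3 - <<'E'
from station import monitor, vision, bot
import cv2,json
s=monitor.state()
for k,v in s.items(): print(k,v)
for n in("scene","side","wrist"):
    cv2.imwrite(f"pics/a_{n}.png",vision.camera(n)); print(n,vision.camera_info(n))
E
```

```text
pics
clock 0.0
joint_pos [-3.69136565e-02  2.64738641e-01  1.60531488e+00 -3.37677640e-05
  1.27372932e+00 -3.68612117e-02]
joint_vel [-1.35527937e-03 -9.19481911e-04 -3.90204372e-04 -3.47428903e-04
  9.00685609e-05 -1.02538158e-03]
joint_efforts [-9.59501231e-04 -5.02113855e+01 -3.56871557e+01  7.25938403e-02
  2.92220683e-02 -1.93505334e-04]
eef_pos [6.74253210e-01 4.74517878e-06 2.13529785e-01]
ee_rot [-1.2107562   1.21086631 -1.20815898]
wrist_force [1.02936276 0.28167377 0.49637488]
ft_torque [-0.01251698 -0.0457084  -0.05693143]
width 0.08788172108978677
scene {'intrinsics': array([[420.74598319,   0.        , 321.27996275],
       [  0.        , 420.74598319, 197.72873632],
       [  0.        ,   0.        ,   1.        ]]), 'k1': 0.002108505785722214, 'world_to_cam': array([[-0.82634645,  0.5631488 ,  0.00386905,  0.43539298],
       [ 0.3757431 ,  0.5564448 , -0.74107106, -0.09386875],
       [-0.41948619, -0.61092767, -0.67141546,  1.52982022],
       [ 0.        ,  0.        ,  0.        ,  1.        ]])}
side {'intrinsics': array([[465.88570948,   0.        , 316.4482570
[... 262 characters left out ...]
.2478295 ],
       [ 0.24239569,  0.69596839, -0.67592332,  1.31499765],
       [ 0.        ,  0.        ,  0.        ,  1.        ]])}
wrist {'intrinsics': array([[326.13821445,   0.        , 322.79175466],
       [  0.        , 326.13821445, 200.77359137],
       [  0.        ,   0.        ,   1.        ]]), 'k1': -0.0637388337592206, 'tool_from_camera': array([[ 1.24327184e-03,  9.57923579e-01,  2.87020681e-01,
        -7.46436650e-02],
       [ 8.75856805e-04, -2.87021836e-01,  9.57923639e-01,
        -1.70893519e-01],
       [ 9.99998844e-01, -9.39570469e-04, -1.19585005e-03,
        -4.88224003e-05],
       [ 0.00000000e+00,  0.00000000e+00,  0.00000000e+00,
         1.00000000e+00]])}
```

View pics/a_scene.png

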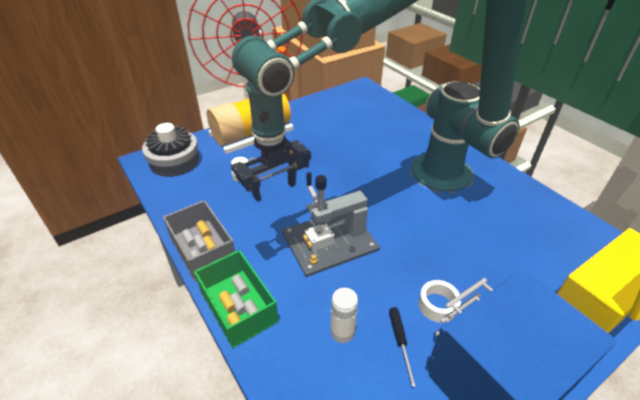

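View pics/a_side.png

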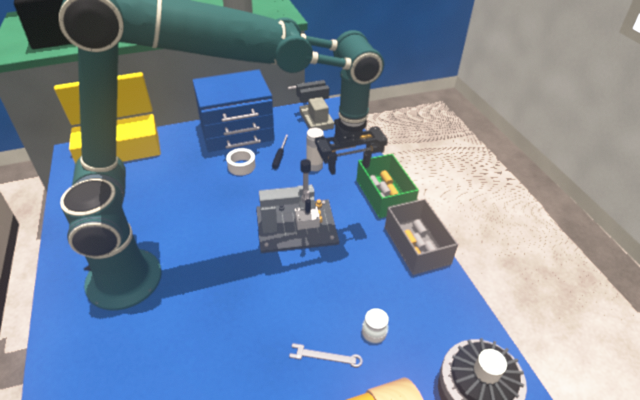

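View pics/a_wrist.png

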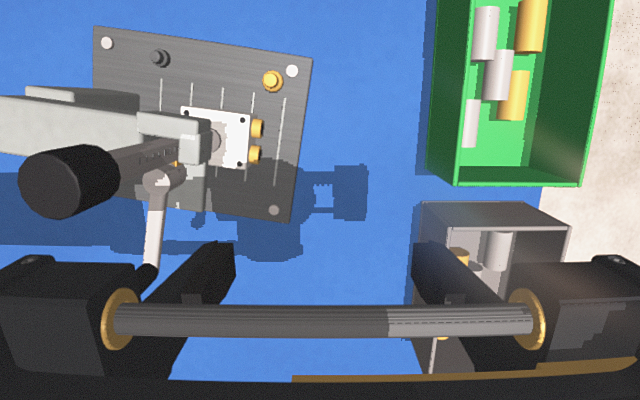

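```bash
cat > h.py <<'E'
import numpy as np,cv2
from scipy.spatial.transform import Rotation as R
from station import monitor, vision
def cam(n,s=None):
    i=vision.camera_info(n)
    if n=="wrist":
        s=s or monitor.state(); T=np.eye(4);T[:3,:3]=R.from_rotvec(s["ee_rot"]).as_matrix();T[:3,3]=s["eef_pos"]
        C=T@i["tool_from_camera"]
    else: C=np.linalg.inv(i["world_to_cam"])
    return i["intrinsics"],i["k1"],C
def ray(c,u,v):
    K,k,C=c; d=np.array([(u-K[0,2])/K[0,0],(v-K[1,2])/K[1,1]]); p=d.copy()
    for _ in range(20): p=d/(1+k*(p@p))
    r=C[:3,:3]@np.array([p[0],p[1],1]); return C[:3,3],r/np.linalg.norm(r)
def onz(c,u,v,z):
    o,r=ray(c,u,v); return o+r*(z-o[2])/r[2]
def proj(c,P):
    K,k,C=c; q=np.linalg.inv(C)@np.append(P,1); p=q[:2]/q[2]; p=p*(1+k*(p@p)); return np.array([K[0,0]*p[0]+K[0,2],K[1,1]*p[1]+K[1,2]])
def tri(L):
    A=np.zeros((3,3));b=np.zeros(3)
    for c,u,v in L:
        o,r=ray(c,u,v);M=np.eye(3)-np.outer(r,r);A+=M;b+=M@o
    P=np.linalg.solve(A,b); return P,[proj(c,P)-np.array([u,v]) for c,u,v in L]
E
python3 - <<'E'
from h import *
print(R.from_rotvec(monitor.state()["ee_rot"]).as_matrix().round(3))
a=cv2.imread("pics/a_scene.png")[160:290,270:400]; cv2.imwrite("pics/a1.png",cv2.resize(a,None,fx=4.5,fy=4.5,interpolation=cv2.INTER_CUBIC))
a=cv2.imread("pics/a_side.png")[150:260,245:355]; cv2.imwrite("pics/a2.png",cv2.resize(a,None,fx=5,fy=5,interpolation=cv2.INTER_CUBIC))
E
```

```text
[[ 0.    -0.002  1.   ]
 [-1.     0.     0.   ]
 [-0.    -1.    -0.002]]
```

View pics/a1.png

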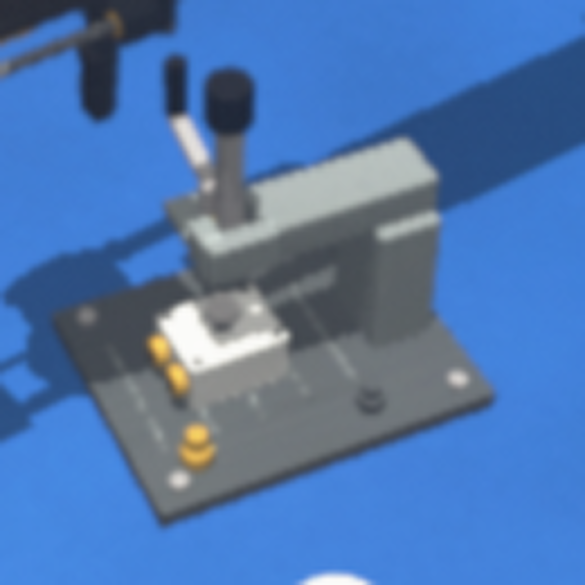

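View pics/a2.png

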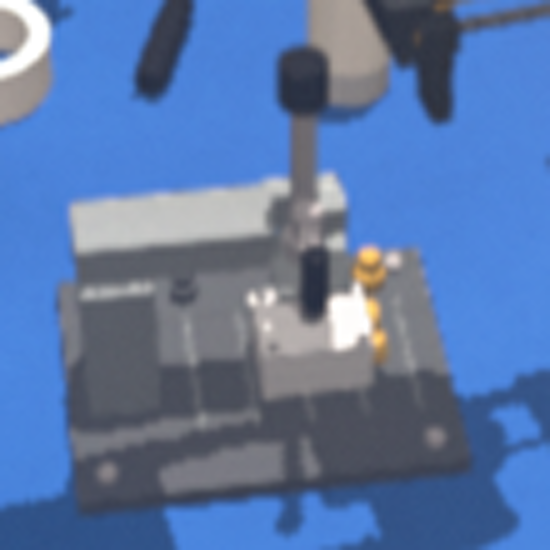

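```bash
python3 - <<'E'
from h import *
s=cam("scene");d=cam("side");w=cam("wrist")
f=lambda u,v:(270+u/4.5,160+v/4.5); g=lambda u,v:(245+u/5,150+v/5)
pr=lambda n,p:print(n,np.round(p,4))
for p in [(52,316),(163,512),(494,395)]: pr("scene corner",onz(s,*f(*p),.015))
for p in [(80,505),(468,462),(418,250)]: pr("side corner",onz(d,*g(*p),.015))
for p in [(95,27),(313,58),(292,222)]: pr("wrist corner",onz(w,*p,.015))
print("head",tri([(s,*f(228,100)),(d,*g(302,80))]))
print("head w",tri([(s,*f(228,100)),(d,*g(302,80)),(w,72,183)]))
print("grip", tri([(s,*f(175,87)),(d,*g(313,284))]))
print("grip top", tri([(s,*f(175,62)),(d,*g(314,252))]))
E
```

```text
scene corner [ 0.6335 -0.06    0.015 ]
scene corner [0.6607 0.122  0.015 ]
scene corner [0.4298 0.1634 0.015 ]
side corner [ 0.3986 -0.0299  0.015 ]
side corner [ 0.6301 -0.0685  0.015 ]
side corner [0.6638 0.1167 0.015 ]
wrist corner [0.4293 0.1587 0.015 ]
wrist corner [0.6634 0.1216 0.015 ]
wrist corner [ 0.6363 -0.0628  0.015 ]
head (array([0.55981567, 0.04285264, 0.24413728]), [array([-0.19847582,  0.04588939]), array([-0.18464768, -0.0425754 ])])
head w (array([0.55942024, 0.04204667, 0.24453953]), [array([-0.24598819, -0.28944327]), array([-0.23298681,  0.04647505]), array([ 1.22219414, -1.62803405])])
grip (array([ 0.53634086, -0.05174722,  0.17809221]), [array([-0.14720137,  0.02996149]), array([-0.15403262, -0.03057719])])
grip top (array([ 0.53737569, -0.04976794,  0.20046276]), [array([-0.20000118,  0.04119142]), array([-0.20859601, -0.04207459])])
```

```bash
python3 -m creep '[[0,-0.03,0,0,0,0],[0,-0.03,0,0,0,0],[0,-0.03,0,0,0,0],[-0.01,0,-0.03,0,0,0],[-0.01,0,-0.03,0,0,0],[-0.01,0,-0.03,0,0,0],[-0.012,0,-0.025,0,0,0],[0,0,0,0,0,0],[0,0,0,0,0,0]]' 1 20
python3 - <<'E'
from h import *
s=monitor.state(); print(s["eef_pos"],s["wrist_force"],s["clock"])
for n in("scene","side","wrist"): cv2.imwrite(f"pics/b_{n}.png",vision.camera(n))
a=cv2.imread("pics/b_scene.png")[120:290,240:400]; A=cv2.resize(a,None,fx=2.5,fy=2.5,interpolation=cv2.INTER_CUBIC)
b=cv2.imread("pics/b_side.png")[90:260,225:385];B=cv2.resize(b,None,fx=2.5,fy=2.5,interpolation=cv2.INTER_CUBIC)
cv2.imwrite("pics/b1.png",np.hstack([A,B]))
E
```

```text
clock: 1.27
eef_pos: [0.5605, 0.0418, 0.3048]
ee_rot: [-1.209, 1.209, -1.21]
wrist_force: [-0.0, -0.4, 0.6]
width: 0.0882
[0.56047456 0.04181868 0.30477883] [-0.01959255 -0.43380198  0.55323457] 1.275
```

View pics/b1.png

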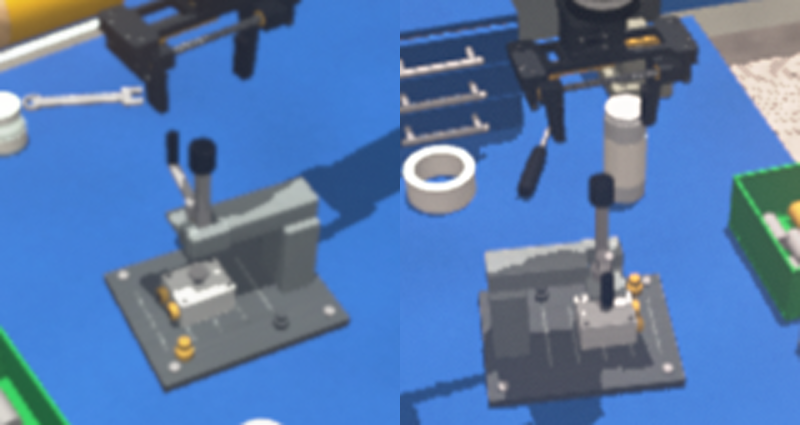

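View pics/b_wrist.png

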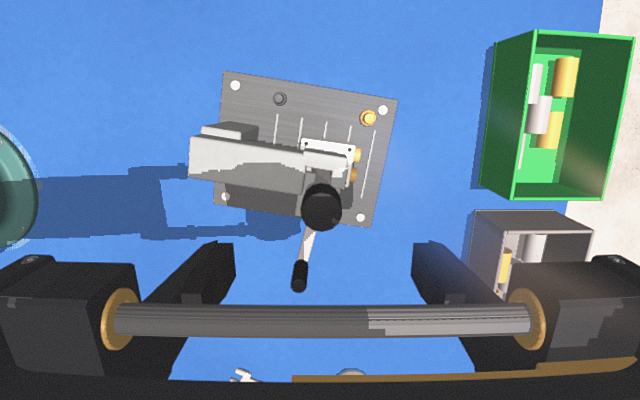

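```bash
python3 - <<'E'
from h import *
s=cam("scene");d=cam("side");w=cam("wrist")
def blob(f,x0,y0,x1,y1,t):
    g=cv2.imread(f)[y0:y1,x0:x1].max(2); m=(g<t).astype(np.uint8)
    n,l,st,c=cv2.connectedComponentsWithStats(m)
    for i in range(1,n):
        if st[i,4]>40: print(f,st[i,:4]+[x0,y0,0,0],st[i,4],c[i]+[x0,y0])
blob("pics/b_scene.png",300,165,340,205,75)
blob("pics/b_side.png",285,150,325,225,75)
blob("pics/b_wrist.png",280,170,370,300,75)
E
```

```text
pics/b_scene.png [317 176   8  14] 98 [320.5        182.63265306]
pics/b_side.png [302 160   8  12] 87 [305.48275862 165.8045977 ]
pics/b_side.png [306 200   4  13] 49 [307.46938776 205.65306122]
pics/b_wrist.png [301 183  41  48] 1516 [321.07717678 207.21042216]
pics/b_wrist.png [291 260  17  32] 412 [299.40533981 275.76699029]
```

```bash
python3 - <<'E'
from h import *
s=cam("scene");d=cam("side");w=cam("wrist")
print(tri([(s,320.7,182.5),(d,305.6,166),(w,321.3,207)]))
print(tri([(s,320.7,182.5),(w,321.3,207)]))
print(onz(w,321.3,207,.245))
print("pin",tri([(s,270+175/4.5,160+87/4.5),(d,307.6,206),(w,299.4,275.8)]))
E
```

```text
(array([0.5598091 , 0.04261632, 0.24382555]), [array([-0.28060066, -0.18995959]), array([-0.36148506,  0.09396742]), array([ 0.79755531, -0.75625124])])
(array([0.55891261, 0.04189378, 0.24240664]), [array([-0.15439783, -0.04648741]), array([-0.38981485, -0.4101459 ])])
[0.55922085 0.04240225 0.245     ]
pin (array([ 0.53665351, -0.0510974 ,  0.17994487]), [array([-0.12575403, -0.3063443 ]), array([-0.1172441 ,  0.10927928]), array([ 0.39072089, -0.89852825])])
```

```bash
python3 -m creep '[[0,0.02,0,0,0,0],[0,0.02,-0.001,0,0,0],[0,0.02,0,0,0,0],[0,0.009,0,0,0,0],[0,0,0,0,0,0],[0,0,0,0,0,0]]' 1 12
python3 -m creep '[[0,0,0,0,0,0],[0,0,0,0,0,0],[0,0,0,0,0,0],[0,0,0,0,0,0],[0,0,0,0,0,0],[0,0,0,0,0,0]]' 0 12
python3 - <<'E'
from h import *
s=monitor.state(); print(s["eef_pos"],s["wrist_force"],s["ft_torque"],s["clock"],s["width"])
for n in("scene","side","wrist"): cv2.imwrite(f"pics/c_{n}.png",vision.camera(n))
a=cv2.imread("pics/c_scene.png")[120:290,240:400]; A=cv2.resize(a,None,fx=2.5,fy=2.5,interpolation=cv2.INTER_CUBIC)
b=cv2.imread("pics/c_side.png")[90:260,225:385];B=cv2.resize(b,None,fx=2.5,fy=2.5,interpolation=cv2.INTER_CUBIC)
cv2.imwrite("pics/c1.png",np.hstack([A,B]))
E
```

```text
clock: 2.17
eef_pos: [0.5595, 0.042, 0.2365]
ee_rot: [-1.208, 1.208, -1.21]
wrist_force: [1.1, 0.3, 0.2]
width: 0.0881
clock: 2.92
eef_pos: [0.559, 0.042, 0.2358]
ee_rot: [-1.209, 1.209, -1.209]
wrist_force: [-0.8, 0.9, -0.3]
width: 0.03
[0.55896826 0.04199597 0.23575673] [-0.8377231   0.91818086 -0.33921421] [ 0.00219732 -0.01720449  0.01552118] 2.925 0.029983621240385217
```

View pics/c1.png

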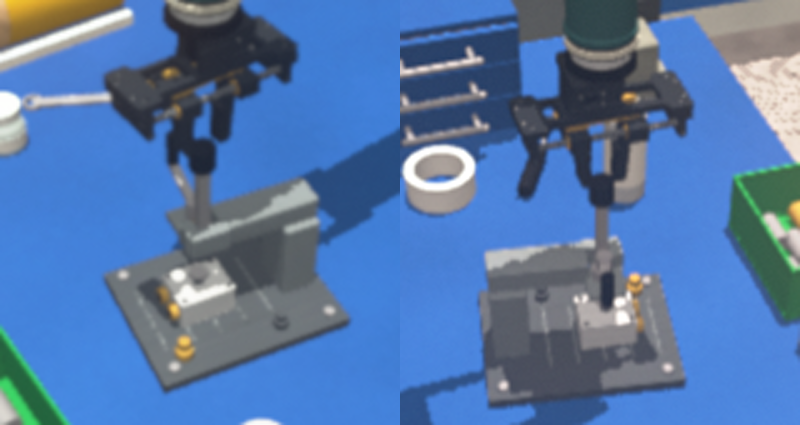

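```bash
python3 - <<'E'
from h import *
c=cam("scene")
for z in(.225,.235,.245,.26): 
  for x in (-.02,0,.02):
    p=proj(c,[.559+x,.042,z]); print(z,x,((p-[240,120])*2.5).round(0), end=' ')
    p=proj(cam("side"),[.559+x,.042,z]); print(((p-[225,90])*2.5+[400,0]).round(0))
a=cv2.imread("pics/c_scene.png")[135:215,290:350]; A=cv2.resize(a,None,fx=6,fy=6,interpolation=cv2.INTER_CUBIC)
b=cv2.imread("pics/c_side.png")[125:205,275:335];B=cv2.resize(b,None,fx=6,fy=6,interpolation=cv2.INTER_CUBIC)
o=np.clip(np.hstack([A,B]).astype(float)*2,0,255).astype(np.uint8)
cv2.imwrite("pics/c2.png",o)
E
```

```text
0.225 -0.02 [217. 162.] [583. 207.]
0.225 0 [201. 169.] [600. 203.]
0.225 0.02 [186. 176.] [617. 200.]
0.235 -0.02 [217. 155.] [583. 200.]
0.235 0 [201. 162.] [600. 197.]
0.235 0.02 [186. 168.] [617. 193.]
0.245 -0.02 [217. 148.] [583. 193.]
0.245 0 [201. 154.] [600. 190.]
0.245 0.02 [185. 161.] [617. 187.]
0.26 -0.02 [217. 137.] [583. 183.]
0.26 0 [201. 143.] [600. 180.]
0.26 0.02 [185. 150.] [617. 176.]
```

View pics/c2.png

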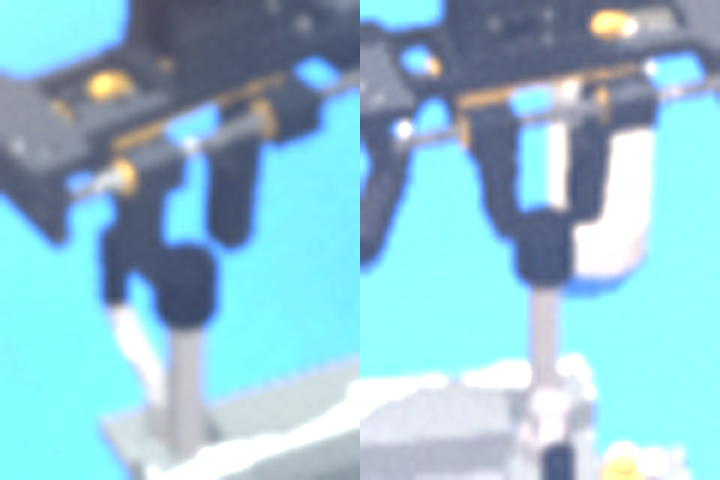

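View pics/c_wrist.png

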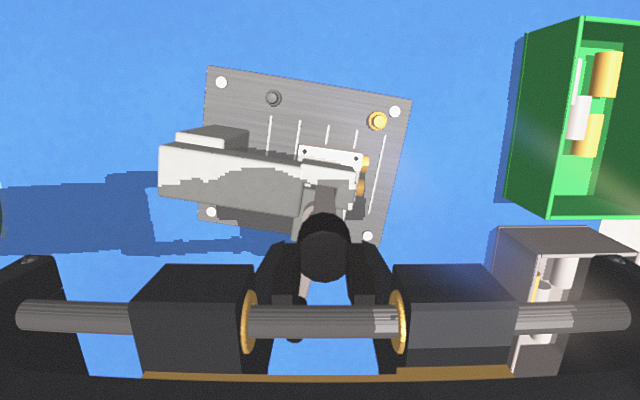

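```bash
python3 - <<'E'
from h import *
w=cam("wrist");T=np.eye(4);s=monitor.state();T[:3,:3]=R.from_rotvec(s["ee_rot"]).as_matrix();T[:3,3]=s["eef_pos"]
for q in [(0,.011,.015),(0,.011,.035),(.009,.011,.025),(-.009,.011,.025),(0,-.008,.015)]:
    P=(T@np.append(q,1))[:3]; print(q,P.round(3),proj(w,P).round(0),proj(cam("scene"),P).round(0), ((proj(cam("scene"),P)-[290,135])*6).round(0))
a=cv2.imread("pics/c_wrist.png")[190:370,220:430]; A=cv2.resize(a,None,fx=3.5,fy=3.5,interpolation=cv2.INTER_CUBIC)
cv2.imwrite("pics/c3.png",np.clip(A.astype(float)*2.5,0,255).astype(np.uint8))
E
```

```text
(0, 0.011, 0.015) [0.574 0.042 0.225] [348. 233.] [316. 190.] [155. 328.]
(0, 0.011, 0.035) [0.594 0.042 0.225] [381. 233.] [310. 192.] [117. 345.]
(0.009, 0.011, 0.025) [0.584 0.033 0.225] [364. 247.] [311. 189.] [125. 325.]
(-0.009, 0.011, 0.025) [0.584 0.051 0.225] [365. 219.] [315. 193.] [147. 347.]
(0, -0.008, 0.015) [0.574 0.042 0.244] [351. 246.] [316. 184.] [155. 295.]
```

View pics/c3.png

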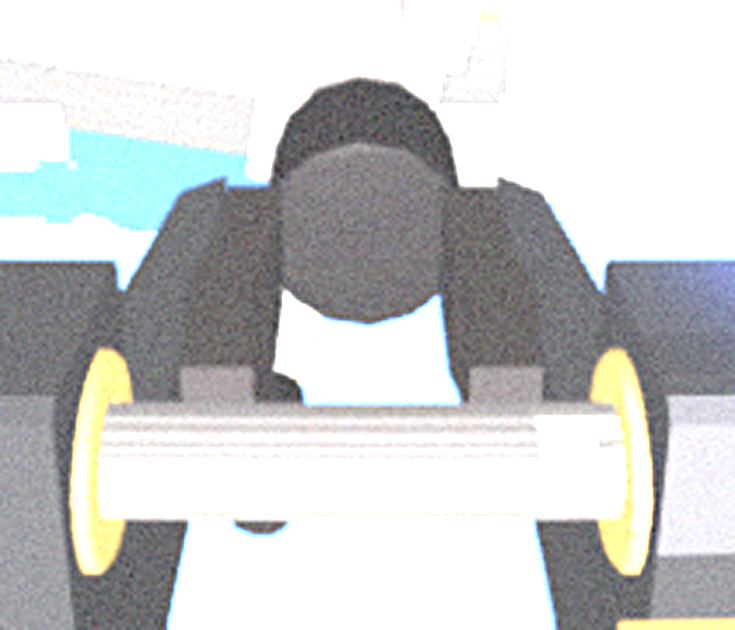

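```bash
python3 - <<'E'
from h import *
c=cam("scene");d=cam("side")
for x in(-.053,.053):
  for z in (.2937,.304,.32):
    P=[.5605+x,.0418,z]; print(x,z,((proj(c,P)-[240,120])*2.5).round(0),((proj(d,P)-[225,90])*2.5+[400,0]).round(0))
w=cam("wrist");T=np.eye(4);s=monitor.state();T[:3,:3]=R.from_rotvec(s["ee_rot"]).as_matrix();T[:3,3]=s["eef_pos"]
for y in(-.024,.006):
  P=(T@[0,y,0,1])[:3]; print("knob",P,proj(w,P))
a=cv2.imread("pics/b_scene.png")[110:190,270:370]; A=cv2.resize(a,None,fx=4,fy=4,interpolation=cv2.INTER_CUBIC)
b=cv2.imread("pics/b_side.png")[80:160,255:355];B=cv2.resize(b,None,fx=4,fy=4,interpolation=cv2.INTER_CUBIC)
cv2.imwrite("pics/c4.png",np.clip(np.hstack([A,B]).astype(float)*2,0,255).astype(np.uint8))
for x in(-.053,.053):
  for z in (.2937,.304,.32):
    P=[.5605+x,.0418,z]; print(x,z,((proj(c,P)-[270,110])*4).round(0),((proj(d,P)-[255,80])*4+[400,0]).round(0))
E
```

```text
-0.053 0.2937 [242. 101.] [555. 164.]
-0.053 0.304 [243.  93.] [555. 157.]
-0.053 0.32 [243.  80.] [554. 145.]
0.053 0.2937 [156. 136.] [647. 147.]
0.053 0.304 [156. 128.] [647. 139.]
0.053 0.32 [156. 116.] [647. 128.]
knob [0.5589704  0.04199309 0.25975666] [323.33100731 259.66931322]
knob [0.55896705 0.0419931  0.22975666] [323.29529771 236.1674256 ]
-0.053 0.2937 [268. 201.] [528. 303.]
-0.053 0.304 [268. 188.] [527. 291.]
-0.053 0.32 [269. 168.] [527. 272.]
0.053 0.2937 [130. 258.] [675. 275.]
0.053 0.304 [130. 245.] [675. 263.]
0.053 0.32 [129. 225.] [676. 244.]
```

View pics/c4.png

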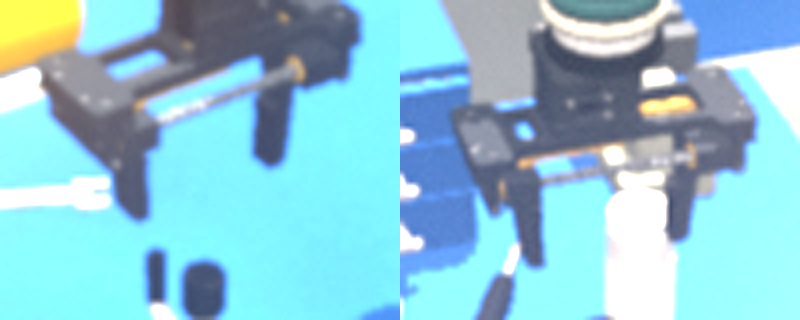

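```bash
python3 -m creep '[[0,0,0,0,0,0],[0,0,0,0,0,0],[0,0,0,0,0,0],[0,0.008,0.0005,0,0,0],[0,0.008,0,0,0,0],[0,0,0,0,0,0],[0,0,0,0,0,0]]' 0.7 12
python3 -m creep '[[0,0,0,0,0,0],[0,0,0,0,0,0],[0,0,0,0,0,0],[0,0,0,0,0,0],[0,0,0,0,0,0]]' 0 12
python3 - <<'E'
from h import *
s=monitor.state(); print(s["eef_pos"],s["wrist_force"],s["ft_torque"],s["clock"],s["width"])
for n in("scene","side","wrist"): cv2.imwrite(f"pics/d_{n}.png",vision.camera(n))
a=cv2.imread("pics/d_scene.png")[135:215,290:350]; A=cv2.resize(a,None,fx=5,fy=5,interpolation=cv2.INTER_CUBIC)
b=cv2.imread("pics/d_side.png")[125:205,275:335];B=cv2.resize(b,None,fx=5,fy=5,interpolation=cv2.INTER_CUBIC)
o=np.clip(np.hstack([A,B]).astype(float)*2,0,255).astype(np.uint8)
cv2.imwrite("pics/d2.png",o)
E
```

```text
clock: 3.95
eef_pos: [0.5594, 0.042, 0.2196]
ee_rot: [-1.209, 1.209, -1.209]
wrist_force: [-0.5, 0.4, 0.2]
width: 0.0615
clock: 4.58
eef_pos: [0.5594, 0.042, 0.22]
ee_rot: [-1.209, 1.209, -1.209]
wrist_force: [-0.4, -0.3, 1.0]
width: 0.0294
[0.55943311 0.0420091  0.21995914] [-0.41774437 -0.3338218   0.97253492] [-0.01258411  0.11903102  0.01480558] 4.575 0.029366108451731255
```

View pics/d2.png

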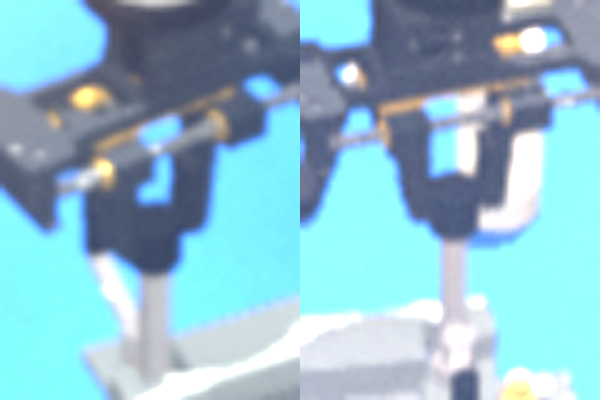

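View pics/d_wrist.png

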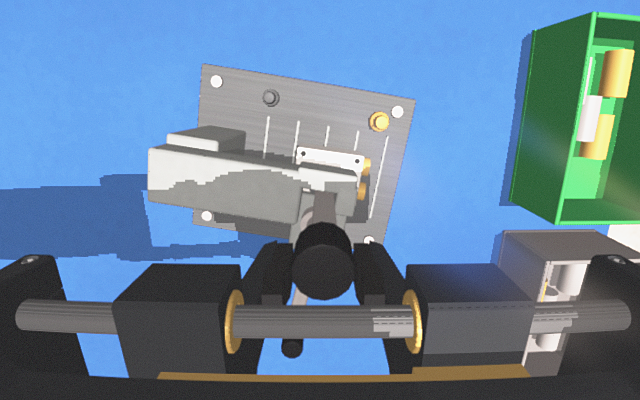

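```bash
python3 -m creep '[[0,0.001,0,0,0,0],[0,0.002,0,0,0,0],[0,0.002,0,0,0,0],[0,0.002,0,0,0,0],[0,0.002,0,0,0,0],[0,0.002,0,0,0,0]]'
python3 -m creep '[[0,0.001,0,0,0,0],[0,0.001,0,0,0,0],[0,0.001,0,0,0,0],[0,0.001,0,0,0,0]]'
python3 - <<'E'
from h import *
s=monitor.state(); print(s["eef_pos"],s["wrist_force"],s["ft_torque"],s["clock"],s["width"])
for n in("scene","side"): cv2.imwrite(f"pics/e_{n}.png",vision.camera(n))
a=cv2.imread("pics/e_scene.png")[135:255,290:370]; A=cv2.resize(a,None,fx=5,fy=5,interpolation=cv2.INTER_CUBIC)
b=cv2.imread("pics/e_side.png")[125:245,265:345];B=cv2.resize(b,None,fx=5,fy=5,interpolation=cv2.INTER_CUBIC)
o=np.clip(np.hstack([A,B]).astype(float)*1.6,0,255).astype(np.uint8)
cv2.imwrite("pics/e2.png",o)
E
```

```text
clock: 5.48
eef_pos: [0.5594, 0.042, 0.2086]
ee_rot: [-1.209, 1.209, -1.209]
wrist_force: [-1.7, 0.4, 2.9]
width: 0.0296
clock: 5.98
eef_pos: [0.5594, 0.042, 0.2047]
ee_rot: [-1.209, 1.209, -1.209]
wrist_force: [-1.7, -0.6, 3.2]
width: 0.0294
[0.55944114 0.04198489 0.20472793] [-1.65319566 -0.56643129  3.23834835] [-0.00506077  0.36813597  0.06132971] 5.975 0.029415015003392022
```

View pics/e2.png

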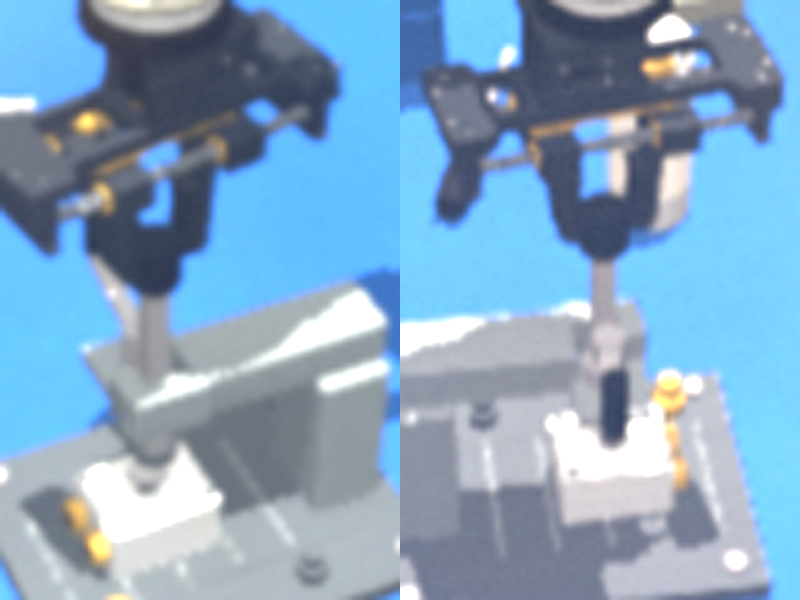

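```bash
python3 -m creep '[[0,0,0,0,0,0],[0,0.0005,0,0,0,0],[0,0.0005,0,0,0,0],[0,0.0005,0,0,0,0],[0,0.0005,0,0,0,0]]' 0 6
for i in 1 2 3 4; do :; done
python3 -m creep '[[0,0.0005,0,0,0,0],[0,0.0005,0,0,0,0]]'
python3 -m creep '[[0,0.0005,0,0,0,0],[0,0.0005,0,0,0,0]]'
```

```text
clock: 6.7
eef_pos: [0.5595, 0.042, 0.2028]
ee_rot: [-1.209, 1.209, -1.209]
wrist_force: [-2.8, 0.5, 2.5]
width: 0.0298
clock: 6.95
eef_pos: [0.5594, 0.042, 0.2017]
ee_rot: [-1.209, 1.209, -1.209]
wrist_force: [-3.1, -0.8, 2.5]
width: 0.0295
clock: 7.2
eef_pos: [0.5595, 0.042, 0.2008]
ee_rot: [-1.209, 1.209, -1.209]
wrist_force: [-1.9, 1.0, 2.5]
width: 0.0298
```

```bash
python3 -m creep '[[0,0.0005,0,0,0,0],[0,0.0005,0,0,0,0]]' | grep -E "eef|force"
python3 -m creep '[[0,0.0005,0,0,0,0],[0,0.0005,0,0,0,0]]' | grep -E "eef|force"
```

```text
eef_pos: [0.5595, 0.042, 0.1997]
wrist_force: [-2.4, 0.8, 2.8]
eef_pos: [0.5595, 0.042, 0.1988]
wrist_force: [-2.4, -0.2, 2.4]
```

```bash
python3 -m creep '[[0,0.0005,0,0,0,0],[0,0.0005,0,0,0,0]]' | grep -E "eef|force"
```

```text
eef_pos: [0.5595, 0.042, 0.1977]
wrist_force: [-3.3, -0.8, 2.2]
```

```bash
python3 -m creep '[[0,0.0005,0,0,0,0]]' | grep -E "eef|force"
```

```text
eef_pos: [0.5595, 0.042, 0.1973]
wrist_force: [-2.8, -0.4, 3.2]
```

```bash
python3 - <<'E'
from h import *
for n in("scene","side"): cv2.imwrite(f"pics/f_{n}.png",vision.camera(n))
a=cv2.imread("pics/f_scene.png")[135:255,290:370]; A=cv2.resize(a,None,fx=5,fy=5,interpolation=cv2.INTER_CUBIC)
b=cv2.imread("pics/f_side.png")[125:245,265:345];B=cv2.resize(b,None,fx=5,fy=5,interpolation=cv2.INTER_CUBIC)
o=np.clip(np.hstack([A,B]).astype(float)*1.6,0,255).astype(np.uint8)
cv2.imwrite("pics/f2.png",o)
E
```

```text
(no output)
```

View pics/f2.png

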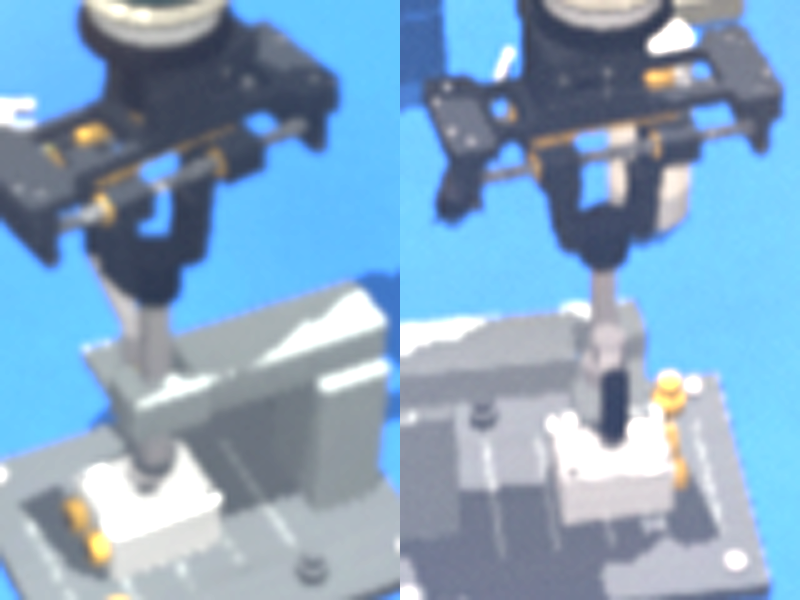

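```bash
python3 -m creep '[[0,0.0005,0,0,0,0]]' | grep -E "eef|force"; python3 -m creep '[[0,0.0005,0,0,0,0]]' | grep -E "eef|force"
```

```text
eef_pos: [0.5595, 0.042, 0.1968]
wrist_force: [-2.6, -0.2, 3.0]
eef_pos: [0.5595, 0.042, 0.1963]
wrist_force: [-3.0, 0.1, 2.9]
```

```bash
python3 -m creep '[[0,0.0005,0,0,0,0]]' | grep -E "eef|force"; python3 -m creep '[[0,0.0005,0,0,0,0]]' | grep -E "eef|force"
```

```text
eef_pos: [0.5595, 0.042, 0.1958]
wrist_force: [-3.0, 0.7, 2.1]
eef_pos: [0.5595, 0.042, 0.1955]
wrist_force: [-4.6, 1.0, 5.6]
```

```bash
python3 -m creep '[[0,0.0005,0,0,0,0]]' | grep -E "eef|force"; python3 -m creep '[[0,0.0005,0,0,0,0]]' | grep -E "eef|force"
```

```text
eef_pos: [0.5595, 0.042, 0.1955]
wrist_force: [-5.1, -0.2, 7.2]
eef_pos: [0.5595, 0.042, 0.1954]
wrist_force: [-6.1, -0.9, 9.5]
```

```bash
python3 -m creep '[[0,0.0005,0,0,0,0]]' | grep -E "eef|force"; python3 -m creep '[[0,0.0005,0,0,0,0]]' | grep -E "eef|force"
```

```text
eef_pos: [0.5595, 0.042, 0.1951]
wrist_force: [-5.5, -0.6, 8.4]
eef_pos: [0.5595, 0.042, 0.1947]
wrist_force: [-6.3, -0.5, 8.8]
```

```bash
python3 -m creep '[[0,-0.0007,0,0,0,0],[0,-0.0005,0,0,0,0],[0,0,0,0,0,0]]' | grep -E "eef|force"
python3 -m creep '[[0,0,0,0,0,0],[0,0,0,0,0,0],[0,0,0,0,0,0],[0,0,0,0,0,0]]' 0.75 
python3 - <<'E'
from h import *
for n in("scene","side","wrist"): cv2.imwrite(f"pics/g_{n}.png",vision.camera(n))
a=cv2.imread("pics/g_scene.png")[135:255,290:370]; A=cv2.resize(a,None,fx=5,fy=5,interpolation=cv2.INTER_CUBIC)
b=cv2.imread("pics/g_side.png")[125:245,265:345];B=cv2.resize(b,None,fx=5,fy=5,interpolation=cv2.INTER_CUBIC)
o=np.clip(np.hstack([A,B]).astype(float)*1.6,0,255).astype(np.uint8)
cv2.imwrite("pics/g2.png",o)
E
```

```text
eef_pos: [0.5595, 0.042, 0.1947]
wrist_force: [-3.2, -0.2, 5.5]
clock: 10.05
eef_pos: [0.5596, 0.042, 0.1943]
ee_rot: [-1.209, 1.209, -1.209]
wrist_force: [-0.1, -0.1, -0.6]
width: 0.0658
```

View pics/g2.png

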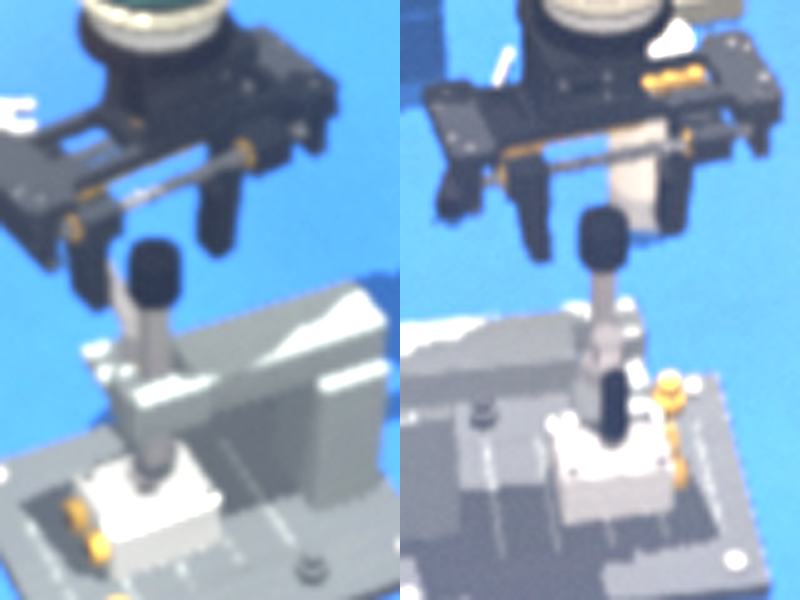

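View pics/g_wrist.png

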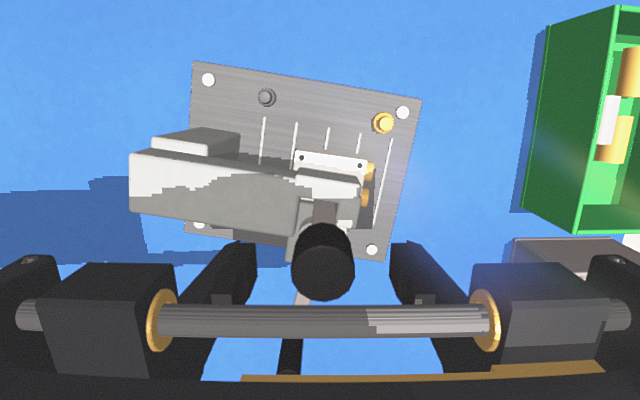

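```bash
python3 -m creep '[[0,-0.015,0,0,0,0],[0,-0.025,0,0,0,0],[0,-0.025,0,0,0,0],[0.025,0,-0.006,0,0,0],[0.025,0,-0.006,0,0,0],[0.025,0,-0.006,0,0,0],[0.018,0,-0.005,0,0,0],[0,0,0,0,8,0],[0,0,0,0,8,0],[0,0,0,0,0,0],[0,0,0,0,0,0]]' 0.5
python3 - <<'E'
from h import *
S=monitor.state();w=cam("wrist",S)
for n in("scene","side","wrist"): cv2.imwrite(f"pics/i_{n}.png",vision.camera(n))
print(R.from_rotvec(S["ee_rot"]).as_matrix().round(3),S["eef_pos"])
g=cv2.imread("pics/i_wrist.png").max(2)
print(proj(w,[.5367,-.0511,.202]),proj(w,[.5367,-.0511,.158]))
a=cv2.imread("pics/i_scene.png")[135:255,290:370]; A=cv2.resize(a,None,fx=5,fy=5,interpolation=cv2.INTER_CUBIC)
b=cv2.imread("pics/i_side.png")[125:245,265:345];B=cv2.resize(b,None,fx=5,fy=5,interpolation=cv2.INTER_CUBIC)
o=np.clip(np.hstack([A,B]).astype(float)*1.6,0,255).astype(np.uint8)
cv2.imwrite("pics/i2.png",o)
E
```

```text
clock: 11.58
eef_pos: [0.5366, -0.051, 0.2599]
ee_rot: [-1.065, 1.41, -1.41]
wrist_force: [1.1, -0.6, -0.1]
width: 0.0443
[[-0.273  0.     0.962]
 [-0.962  0.    -0.273]
 [-0.    -1.     0.   ]] [ 0.53661422 -0.05098223  0.2598566 ]
[323.56296277 208.70304372] [323.47643105 192.94670001]
```

View pics/i2.png

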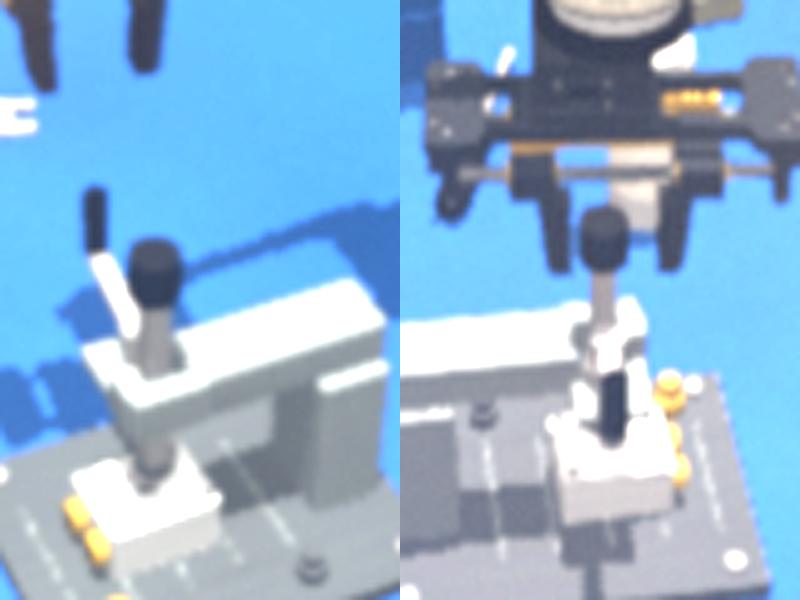

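View pics/i_wrist.png

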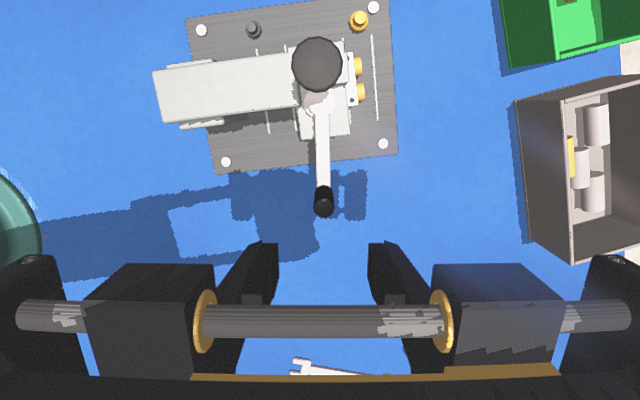

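```bash
python3 -m creep '[[0,0.02,0,0,0,0],[0,0.025,0,0,0,0],[0,0.02,0,0,0,0],[0,0.01,0,0,0,0],[0,0.01,0,0,0,0],[0,0.005,0,0,0,0],[0,0,0,0,0,0]]' 0.5
python3 - <<'E'
from h import *
for n in("scene","side","wrist"): cv2.imwrite(f"pics/j_{n}.png",vision.camera(n))
a=cv2.imread("pics/j_scene.png")[135:235,280:360]; A=cv2.resize(a,None,fx=5,fy=5,interpolation=cv2.INTER_CUBIC)
b=cv2.imread("pics/j_side.png")[145:245,265:345];B=cv2.resize(b,None,fx=5,fy=5,interpolation=cv2.INTER_CUBIC)
o=np.clip(np.hstack([A,B]).astype(float)*1.6,0,255).astype(np.uint8)
cv2.imwrite("pics/j2.png",o)
E
```

```text
clock: 12.6
eef_pos: [0.5366, -0.051, 0.1695]
ee_rot: [-1.064, 1.412, -1.412]
wrist_force: [0.1, -0.2, -0.3]
width: 0.0443
```

View pics/j2.png

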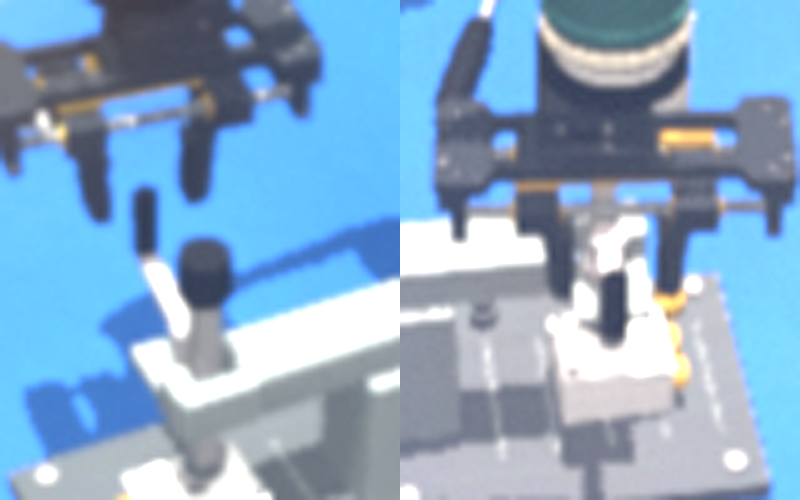

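View pics/j_wrist.png

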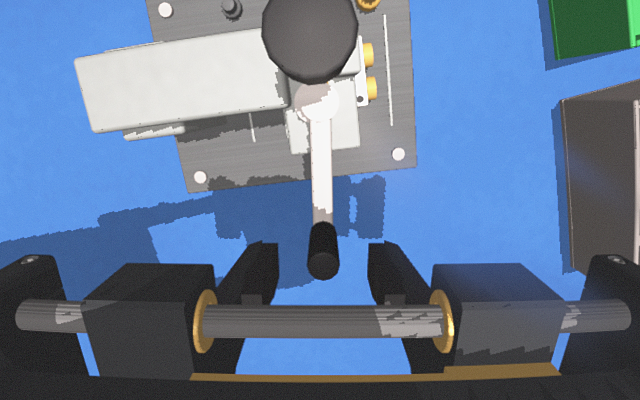

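```bash
python3 -m creep '[[0,0,0,0,0,0],[0,0,0,0,0,0],[0,0,0,0,0,0],[0,0,0,0,0,0]]' 0 8
python3 -m creep '[[-0.0001,0,-0.0026,0,2,0],[-0.0002,0,-0.0039,0,3,0],[-0.0003,0,-0.0065,0,5,0],[-0.0003,0,-0.0065,0,5,0],[-0.0003,0,-0.0065,0,5,0],[-0.0003,0,-0.0065,0,5,0]]'
python3 - <<'E'
from h import *
for n in("scene","side","wrist"): cv2.imwrite(f"pics/k_{n}.png",vision.camera(n))
E
```

```text
clock: 13.25
eef_pos: [0.5367, -0.0511, 0.1696]
ee_rot: [-1.064, 1.412, -1.412]
wrist_force: [0.3, 0.6, 0.3]
width: 0.0156
clock: 14.0
eef_pos: [0.5079, -0.0362, 0.1697]
ee_rot: [-0.779, 1.715, -1.718]
wrist_force: [0.5, -2.3, 1.4]
width: 0.0152
```

View pics/k_wrist.png

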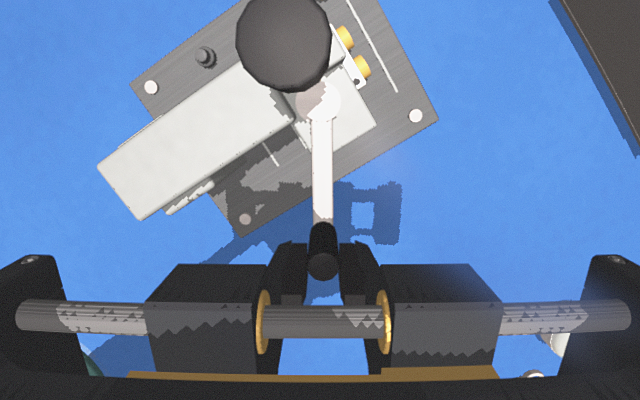

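```bash
python3 -m creep '[[-0.0003,0,-0.0065,0,5,0],[-0.0003,0,-0.0065,0,5,0],[-0.0003,0,-0.0065,0,5,0],[-0.0003,0,-0.0065,0,5,0],[-0.0003,0,-0.0065,0,5,0]]'
python3 -m creep '[[-0.0003,0,-0.0065,0,5,0],[-0.0003,0,-0.0065,0,5,0],[-0.0003,0,-0.0065,0,5,0],[-0.0003,0,-0.0065,0,5,0]]'
python3 - <<'E'
from h import *
S=monitor.state(); p=S["eef_pos"]; r=p[:2]-[.5572,.0213]; print(np.hypot(*r),np.degrees(np.arctan2(r[1],r[0]))%360,S["joint_pos"])
for n in("scene","side","wrist"): cv2.imwrite(f"pics/l_{n}.png",vision.camera(n))
E
```

```text
clock: 14.78
eef_pos: [0.4879, -0.0103, 0.1696]
ee_rot: [-0.425, 1.991, -1.994]
wrist_force: [-3.6, -4.5, 3.0]
width: 0.0154
clock: 15.28
eef_pos: [0.481, 0.0153, 0.1695]
ee_rot: [-0.079, 2.188, -2.19]
wrist_force: [-6.4, -2.4, 6.1]
width: 0.0152
0.07639236772477276 184.53915733899598 [-1.91109984e-02 -6.98360514e-02  2.05421848e+00 -1.36430692e-03
  1.16133930e+00  1.48410336e+00]
```

View pics/l_wrist.png

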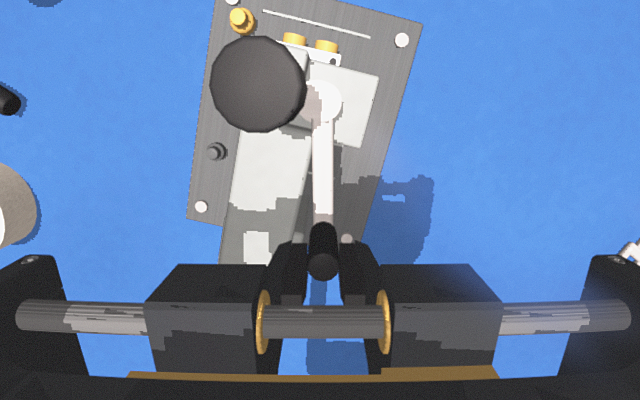

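```bash
python3 -m creep '[[0.0005,0,-0.0065,0,5,0],[0.0003,0,-0.005,0,4,0],[0,0,-0.0026,0,2,0]]'
python3 -m creep '[[0,0,-0.0026,0,2,0],[0,0,-0.0013,0,1,0],[0,0,0,0,0,0]]'
python3 - <<'E'
from h import *
S=monitor.state(); p=S["eef_pos"]; r=p[:2]-[.5572,.0213]; print(np.hypot(*r),np.degrees(np.arctan2(r[1],r[0]))%360)
E
```

```text
clock: 15.8
eef_pos: [0.4812, 0.0297, 0.1696]
ee_rot: [-0.13, -2.157, 2.158]
wrist_force: [-1.6, -1.8, 2.6]
width: 0.0149
clock: 16.18
eef_pos: [0.4818, 0.0337, 0.1695]
ee_rot: [-0.184, -2.13, 2.13]
wrist_force: [-4.9, -1.0, 4.1]
width: 0.0154
0.07642471902508215 170.63570429739508
```

```bash
python3 -m creep '[[0,0,-0.0013,0,1,0],[0,0,-0.0013,0,0,0]]'|grep -E "eef|force"
python3 -m creep '[[0,0,-0.0013,0,0,0],[0,0,0,0,0,0]]'|grep -E "eef|force"
```

```text
eef_pos: [0.482, 0.0341, 0.1695]
wrist_force: [-6.6, -9.7, 4.9]
eef_pos: [0.482, 0.0342, 0.1694]
wrist_force: [-7.2, -11.1, 5.7]
```

```bash
python3 -m creep '[[0,0,-0.001,0,0,0],[0,0,0,0,0,0]]'|grep -E "eef|force"
python3 -m creep '[[0,0,0,0,0,0],[0,0,0,0,0,0],[0,0,0,0,0,0]]' 0.5
python3 -m creep '[[0,-0.02,0,0,0,0],[0,-0.03,0,0,0,0],[0,-0.03,0,0,0,0],[0,-0.03,0,0,0,0],[0.03,-0.03,0,0,0,0],[0.03,-0.03,0,0,0,0],[0,0,0,0,0,0]]'
python3 - <<'E'
from h import *
S=monitor.state(); w=cam("wrist",S)
for n in("scene","side","wrist"): cv2.imwrite(f"pics/m_{n}.png",vision.camera(n))
a=cv2.imread("pics/m_scene.png")[150:290,275:385]; A=cv2.resize(a,None,fx=3.6,fy=3.6,interpolation=cv2.INTER_CUBIC)
b=cv2.imread("pics/m_side.png")[130:270,245:355];B=cv2.resize(b,None,fx=3.6,fy=3.6,interpolation=cv2.INTER_CUBIC)
cv2.imwrite("pics/m2.png",np.hstack([A,B]))
E
```

```text
eef_pos: [0.482, 0.0344, 0.1694]
wrist_force: [-7.2, -14.6, 6.1]
clock: 17.3
eef_pos: [0.4838, 0.0389, 0.1694]
ee_rot: [-0.205, -2.122, 2.12]
wrist_force: [0.0, -0.2, 0.4]
width: 0.0427
clock: 18.18
eef_pos: [0.4252, 0.0507, 0.3427]
ee_rot: [-0.211, -2.126, 2.123]
wrist_force: [0.3, -0.6, -0.5]
width: 0.044
```

View pics/m2.png

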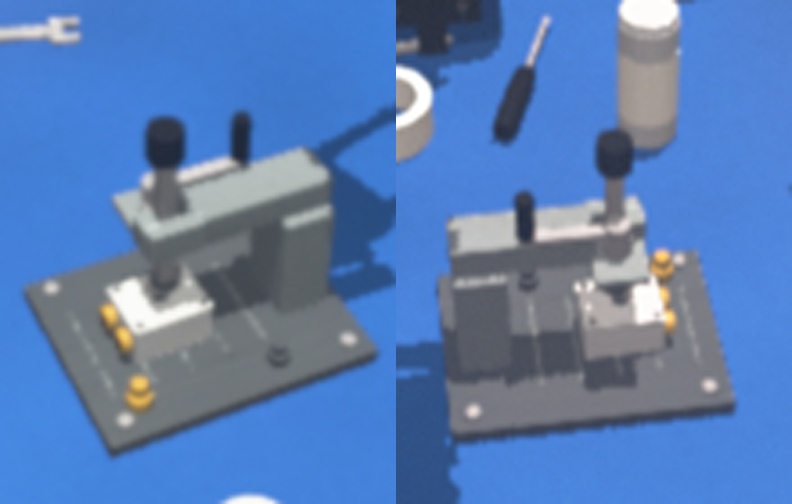

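View pics/m_wrist.png

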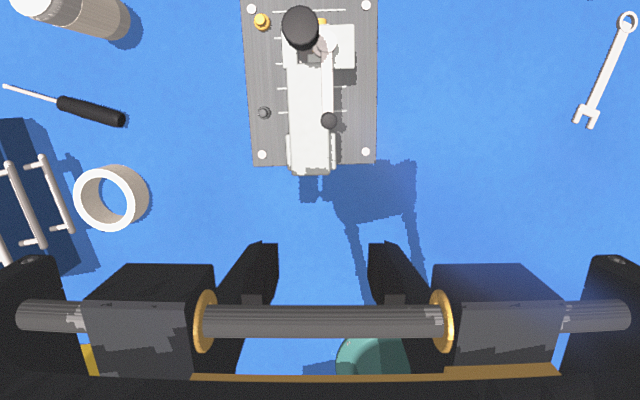

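```bash
python3 - <<'E'
from h import *
s=cam("scene");d=cam("side")
def sh(n,a,b,box):
    x0,y0,x1,y1=box
    A=cv2.imread(f"pics/{a}_{n}.png",0)[y0:y1,x0:x1].astype(np.float32);B=cv2.imread(f"pics/{b}_{n}.png",0)[y0:y1,x0:x1].astype(np.float32)
    print(n,a,b,box,cv2.phaseCorrelate(A,B,cv2.createHanningWindow(A.shape[::-1],cv2.CV_32F)))
# part/ports, start vs end; head: after release vs end; bystanders
sh("scene","a","m",(298,222,338,252)); sh("side","a","m",(290,200,330,232))
sh("scene","i","m",(310,180,332,200));sh("side","i","m",(294,162,314,182))
def blob(f,x0,y0,x1,y1,t):
    g=cv2.imread(f)[y0:y1,x0:x1].max(2); m=(g<t).astype(np.uint8)
    n,l,st,c=cv2.connectedComponentsWithStats(m)
    for i in range(1,n):
        if st[i,4]>25: print(f,st[i,:4]+[x0,y0,0,0],st[i,4],c[i]+[x0,y0])
blob("pics/m_scene.png",310,175,350,200,75)
blob("pics/m_side.png",270,160,320,200,75)
blob("pics/i_scene.png",313,175,350,200,75)
E
```

```text
scene a m (298, 222, 338, 252) ((0.21964233095497931, -0.04757931438269658), 0.9413008876641591)
side a m (290, 200, 330, 232) ((-0.2313503883193455, 0.5904817708907082), 0.7952493919059634)
scene i m (310, 180, 332, 200) ((0.466247306767098, 0.22582779236484818), 0.9016198029120763)
side i m (294, 162, 314, 182) ((-0.5741752104655795, -0.07081616729755424), 0.812249107658863)
pics/m_scene.png [317 184   8  13] 92 [320.44565217 189.88043478]
pics/m_scene.png [340 183   4  12] 34 [341.29411765 188.26470588]
pics/m_side.png [302 171   8   8] 48 [305.39583333 174.54166667]
pics/m_side.png [279 186   4  11] 30 [280.16666667 190.96666667]
pics/i_scene.png [316 184  10  13] 101 [320.46534653 189.95049505]
```

```bash
python3 - <<'E'
from h import *
s=cam("scene");d=cam("side")
P,e=tri([(s,341.4,188.6),(d,280.4,191.2)]);print(P,e)
r=P[:2]-[.5572,.0213]; print(np.hypot(*r),(np.degrees(np.arctan2(r[1],r[0])))%360)
g=[cv2.resize(cv2.imread(f"pics/{k}_scene.png")[205:260,290:345],None,fx=7,fy=7,interpolation=cv2.INTER_CUBIC) for k in "am"]
cv2.imwrite("pics/n.png",np.hstack(g))
E
```

```text
[0.481908   0.03336718 0.17745043] [array([-0.0598792 ,  0.01658639]), array([-0.05899729, -0.01645311])]
0.07625287976311902 170.89453907637392
```

View pics/n.png

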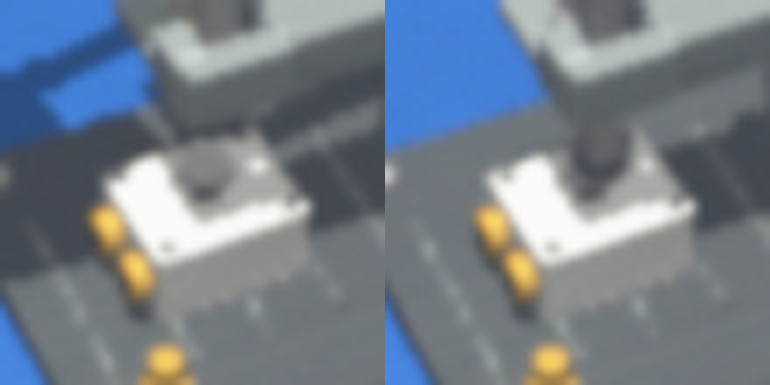

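```bash
python3 -m creep '[[0,0,0,0,0,0],[0,0,0,0,0,0]]'; python3 -c "from station import bot; print(bot.sign_off())"
```

```text
clock: 18.58
eef_pos: [0.4244, 0.0498, 0.3382]
ee_rot: [-0.202, -2.119, 2.12]
wrist_force: [1.0, 0.8, -0.2]
width: 0.0439
the job is handed in; nothing more can be done
None
```

The stop is set on the spindle cap and locked, and I handed the job in at 18.6 s with the gripper clear of everything.

- **Stop:** I lowered it by its head in 0.5 mm steps. It slid at about 3 N, and contact came at a TCP height of 0.1956 m. Wrist force peaked at 9.5 N, which means roughly 7 N on the cap. I eased it to about 5.5 N before letting go.
- **Clamp:** I swung the lever clockwise until its end stop pushed back with about 15 N, then released it and backed away.

**Last checks:**
- **Lever:** it points to 170.9°; fully home is about 170.8°.
- **Head:** its image position did not change from before the clamping to after it (within 0.1 pixel).
- **Valve body:** it looks unmoved from its starting picture. Image-shift checks read 0.2 to 0.6 pixel, and I put that down to changed shadows and the lever no longer being in view.
- **Foot:** the scene picture shows it sitting on the cap. I did not check by touch again after clamping, so continued contact rests on the pictures.

**Disagreement:** the pictures showed the fingertips about 30 mm higher up the tool than the data sheet says. I therefore released the first grasp of the head and took it again 16 mm lower.

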